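Load the dish dryer and start it

TASK

Slide the frosted cover of the dish dryer open, put every ramekin from the drainer into its mint tray, each lying flat on the tray's floor either way up and none on top of another, and slide the cover fully shut again. Then slide the fader on the control box until it is level with the little steel clip beside its track, and last of all start the dryer by tilting the spring-centred stick well over, straight away from the fader (never towards it or sideways), holding it there for about a second and a half before letting it spring back. Leave everything else where it is: the brush and soap stay on the drainer.

Things in the scene. Friction and masses are not known exactly. Their poses are not given: they have to be found in the camera images.
- dryer: Warm-air dish dryer fixed to the worktop: white box 220 (x) x 300 (y) x 70 mm high; origin at the centre of its underside. Its -y half is an open-topped bay lined as a mint plastic tray, 200 (x) x 140 (y) mm inside, floor 12 mm and rim 70 mm above the worktop, bay centre at y = -75 mm; its +y half is a closed motor housing. It stands turned up to 9 degrees.
- tray_mid (a point): Centre of the mint tray's inner floor, axes as the dryer's.
- cover (a joint): Frosted sliding cover of the dryer, 212 x 148 x 6 mm, its top 77 mm above the worktop: metres slid from shut (0, over the tray) towards the dryer's +y, over the motor housing; stop at 0.146, where the tray is quite clear. Stays where it is left; friction about 2 N. It starts shut or up to 20 mm ajar.
- cover_grip (a point): Grip point of the cover's handle, 100 mm above the worktop and moving with the cover. The handle is an aluminium bar standing on the middle of the cover, 70 mm along the dryer's x, 14 mm thick along y, from 77 to 111 mm above the worktop.
- panel: The dryer's white control box, fixed to the worktop, 90 (x) x 240 (y) x 30 mm; origin at the centre of its underside. Its y runs lengthways, from the fader end to the stick end, and points roughly away from the robot (up to 17 degrees off).
- fader (a joint): Black fader on an aluminium track base (40 wide, 150 long, its top 44 mm above the worktop) along the middle of the panel: metres slid towards the panel's +y, 0 to 0.10; friction about 1.5 N. Stays where it is left. Its track is centred 40 mm to the panel's -y side of the origin.
- fader_top (a point): Centre of the fader grip's top. The grip is 28 (panel x) x 20 (panel y) x 40 mm tall, its top 84 mm above the worktop.
- clip: Small dark steel marker clip, 20 (x) x 8 (y) x 12 mm, fixed on the panel beside the fader's track; origin at the centre of its underside, axes as the panel's. It marks where the middle of the fader has to stand along the track.
- stick (a joint): Spring-centred control stick near the panel's +y end: tilt in rad, positive leaning to the panel's +y (straight away from the fader), negative towards the fader; stops at +-0.45, spring 0.4 N m/rad (about 3 N at the knob for 0.4 rad). It swings back to 0 when let go. It counts as well over from about 0.3 rad.
- stick_side (a joint): The same stick's sideways tilt in rad, positive leaning to the panel's +x; springs back to 0.
- stick_knob (a point): Middle of the stick's black knob (upright cylinder 24 mm across, 24 mm tall), 54 mm above the pivot; with the stick upright it is 90 mm above the worktop, the knob spanning 78 to 102 mm. The pivot is on the panel's middle line, 75 mm to +y of the panel's origin, 36 mm above the worktop; below the knob is a steel rod 12 mm across.
- drainer: Flat steel drainer plate, 250 (x) x 220 (y) x 8 mm, fixed on the worktop; origin at the centre of its underside. The washed things stand on it.
- ramekin1: White ceramic ramekin, straight-sided, 56 mm across, 32 mm tall, wall 4 mm, 60 to 120 g; origin at its centre, 16 mm above what it stands on, z along its axis. It starts mouth down on the drainer. Three or four of the four ramekins are there; an absent one reads None.
- ramekin2: White ceramic ramekin, straight-sided, 56 mm across, 32 mm tall, wall 4 mm, 60 to 120 g; origin at its centre, 16 mm above what it stands on, z along its axis. It starts mouth down on the drainer. Three or four of the four ramekins are there; an absent one reads None.
- ramekin3: White ceramic ramekin, straight-sided, 56 mm across, 32 mm tall, wall 4 mm, 60 to 120 g; origin at its centre, 16 mm above what it stands on, z along its axis. It starts mouth down on the drainer. Three or four of the four ramekins are there; an absent one reads None.
- ramekin4: White ceramic ramekin, straight-sided, 56 mm across, 32 mm tall, wall 4 mm, 60 to 120 g; origin at its centre, 16 mm above what it stands on, z along its axis. It starts mouth down on the drainer. Three or four of the four ramekins are there; an absent one reads None.
- brush: Bystander: wooden nail brush 62 x 38 x 28 mm on the drainer; origin under its centre.
- soap: Bystander: cream bar of soap 58 x 40 x 22 mm on the drainer; origin under its centre.
- bowls: Bystander: two stacked white bowls, 124 mm across, 66 mm high; origin under its centre.
- tumbler: Bystander: glass tumbler, 68 mm across, 100 mm high; origin under its centre.
- ladle: Bystander: steel ladle lying down, about 280 mm along its y; origin under its centre.
- washing_up: Bystander: washing-up liquid bottle, 60 mm across, 190 mm high; origin under its centre.
- mug: Bystander: white mug, 80 mm across, 90 mm high, handle at its +y; origin under its centre.
- jar: Bystander: amber glass jar, 68 mm across, 75 mm high; origin under its centre.

How it is judged:
On the way, in this order (a step that is already met when the one before it is completed fails the run):
1. every ramekin lies flat in the mint tray (x of ramekin1 in the frame of tray_mid between -0.1 and 0.1 m and y of ramekin1 in the frame of tray_mid between -0.07 and 0.07 m and z of ramekin1 in the frame of tray_mid between 0.006 and 0.026 m and (angle between ramekin1's own z axis and vertical below 0.15 rad or angle between ramekin1's own z axis and vertical above 2.99 rad) and linear speed of each of ramekin1, ramekin2, ramekin3, ramekin4 below 0.05 m/s and x of ramekin2 in the frame of tray_mid between -0.1 and 0.1 m and y of ramekin2 in the frame of tray_mid between -0.07 and 0.07 m and z of ramekin2 in the frame of tray_mid between 0.006 and 0.026 m and (angle between ramekin2's own z axis and vertical below 0.15 rad or angle between ramekin2's own z axis and vertical above 2.99 rad) and x of ramekin3 in the frame of tray_mid between -0.1 and 0.1 m and y of ramekin3 in the frame of tray_mid between -0.07 and 0.07 m and z of ramekin3 in the frame of tray_mid between 0.006 and 0.026 m and (angle between ramekin3's own z axis and vertical below 0.15 rad or angle between ramekin3's own z axis and vertical above 2.99 rad) and x of ramekin4 in the frame of tray_mid between -0.1 and 0.1 m and y of ramekin4 in the frame of tray_mid between -0.07 and 0.07 m and z of ramekin4 in the frame of tray_mid between 0.006 and 0.026 m and (angle between ramekin4's own z axis and vertical below 0.15 rad or angle between ramekin4's own z axis and vertical above 2.99 rad)), for 0.2 s.
2. the cover is fully shut (value of joint cover below 0.008 m), for 0.2 s.
3. the fader stands level with the clip (y of fader_top in the frame of clip between -0.006 and 0.006 m and value of joint cover below 0.008 m), for 0.3 s.
4. the stick is held well over, away from the fader, for a second (all of step 3 and value of joint stick above 0.28 rad and value of joint stick_side between -0.2 and 0.2 rad), for 1 s.
At the end, for the whole second after the job is handed in: Every ramekin present lies flat (within 0.15 rad, either way up) on the floor of the mint tray, at rest; the cover is within 8 mm of shut; the fader's middle is within 6 mm of the clip along the track; the stick has sprung back to within 0.08 rad of upright (all of step 1 and all of step 3 and value of joint stick between -0.08 and 0.08 rad and value of joint stick_side between -0.08 and 0.08 rad); the robot touches nothing.
It fails at once if the stick is tilted towards the fader or far sideways (value of joint stick below -0.2 rad or value of joint stick_side above 0.28 rad or value of joint stick_side below -0.28 rad).
It fails at once if a bystander on the worktop is moved more than 40 mm (distance of any of bowls, tumbler, ladle, washing_up, mug, jar from where it was at the start of the episode above 0.04 m).
It fails at once if the brush or the soap is moved more than 60 mm (distance of any of brush, soap from where it was at the start of the episode above 0.06 m).
Of ramekin1, ramekin2, ramekin3, ramekin4 only 3 to 4 are there at a start; the rules pass over those that are not, and their reading is None.
At some moment in a run one of ramekin1, ramekin2, ramekin3, ramekin4 may be knocked a few centimetres aside while the robot is not near it.
Once in a run the grip may slacken for a moment while it holds something.
It also fails if it takes over 210 s, if anything falls off the work surface, if the arm or the gripper's body presses on something with over 40 N, if the wrist force passes 120 N, or if a joint passes its speed limit or range.

ROBOT

A 6-joint arm with a two-finger parallel gripper is mounted at the origin on the work surface. World frame = base frame: x ahead of the robot, y to its left, z up, the work surface at z = 0. Lengths are in m, angles in rad, forces in N, time in s.
With the tool pointing down it reaches from about 0.25 to 0.775 m from the base axis. Payload 4 kg.
Tool frame: the origin (TCP) lies at the very end of the fingers, on their centre line; the grasp point (between the pads) lies 19 mm behind it (robot.tcp_to_grasp is the distance from the TCP to the grasp point, in m); z points along the fingers, y is the line along which they close (so a half turn about z gives the same grasp; the last joint's range is limited). The gripper opens to 94 mm and grips with 3 to 60 N. Pads are 16 mm wide; open, the fingers measure 119 mm over their backs; the gripper's body (75 mm by 177 mm) begins 78 mm behind the grasp point.
Start: joints at [1.04, 0.087, 1.371, -0, 1.684, -0.103], TCP at [0.228, 0.5, 0.206] pointing down, gripper open.
Joint ranges: [-3.1, 3.1], [-0.76, 2.03], [0.27, 2.55], [-1.08, 4.22], [0.17, 2.65], [-2.57, 2.57]. Speed limits (rad/s): [2.79, 2.79, 3.14, 3.14, 3.14, 3.14].

INTERFACE

Orientations are given as [roll, pitch, yaw] about the fixed x, y, z axes, in that order (R = Rz(yaw) Ry(pitch) Rx(roll)).
In Python, from bench import robot, imaging gives the robot as it stands (robot), with the cameras (imaging).
- The arm moves only by the tool nudge_tcp, called after "Request:" by a JSON object that holds its "api" and its "payload", one argument or row to a line. Schema: {"type":"object","properties":{"offsets":{"type":"array","items":{"type":"array","items":{"type":"number"},"minItems":5,"maxItems":5},"minItems":1,"maxItems":20},"only":{"type":"string"},"quiet":{"type":"boolean"},"lines":{"type":"string"}},"required":["offsets"],"additionalProperties":false}. offsets is a list of rows, 1 to 20 of them, each of 5 numbers: the finger opening in m, then dx, dy, dz in fractions of the full range, 1 being 20 cm, then a turn about the tool's z in parts of the range, where 1.0 means 360 degrees; each row shifts and turns the commanded pose from where the row before left it, along the tool's axes as they then stand; what a row does not reach is not made up. A row lasts 1/12 s, in which the tool goes at most 0.0417 m and 0.125 rad, less where a joint would pass 70% of its speed; a pose out of reach is approached as far as the arm can. The fingers move at their own pace and stop on an object; the grip force is fixed at half the most. Time passes only in rows, so rows that do not move let the fingers close. The tool returns the time, the measured TCP pose, the force, the opening and the grip force at its end. only (a regular expression) keeps the lines of the reply that match it, lines (a string "A,B") keeps lines A to B, and quiet returns only ok. Input that does not fit is refused with a message, and nothing moves.
- robot.get_obs(): the state, without advancing time (a new reading comes with each control period).
- imaging.snapshot(name): name is "scene" or "top" or "wrist"; returns a dict with "color" (480x640x3 uint8, blue, green, red), "fx", "fy", "cx", "cy" (pixels), "extrinsics" (4x4, takes a point from world to camera coordinates). Camera axes: x right, y down, z forward; pixel columns grow to the right and rows downward; lengths in m; the calibration is good to about 2 mm. A picture is of the moment at which its call begins. There is no depth.
- robot.close_job(): hands the job in; it is judged then, once.
The state is a dict: "time": time; "joint_positions": joint angles; "qvel": joint speeds; "joint_torque": joint torques, N m; "tool_pos": TCP position; "ee_rot": TCP orientation; "wrist_force": force on the tool from outside, world axes, zero at the start; "wrist_torque": the same for the moment, N m; "width": finger opening in m; "finger_force": force on a finger pad.
Only numpy, scipy, OpenCV 4.12 (cv2) and the standard library are available. Lean on these libraries where they do the work, as an engineer would, in place of code of your own. Each camera call takes 0.05 s, during which the arm holds its last target. There are 200 camera calls.

## Working session

There is one attempt and no reset: what is moved stays moved. The work goes in short steps, Python scripts to look and compute and a tool call to move; the robot and the scene stay as the last step left them, time stands still between calls to the robot, and variables do not carry over. Pictures are saved under pics/ and viewed, at most 14 in all, crops included, and the job is handed in when it is done.

```bash
ls; mkdir -p pics
```

Create h.py:
```python
import numpy as np, cv2
from bench import robot, imaging
def snap(name,fn):
    s=imaging.snapshot(name); cv2.imwrite('pics/'+fn+'.png',s['color']); np.savez('pics/'+fn+'.npz',**{k:np.array(v) for k,v in s.items()}); return s
def load(fn): return dict(np.load('pics/'+fn+'.npz'))
def w(s,u,v,z):
    E=s['extrinsics'];R=E[:3,:3];t=E[:3,3]
    d=R.T@np.array([(u-s['cx'])/s['fx'],(v-s['cy'])/s['fy'],1]);c=-R.T@t
    return c+d*(z-c[2])/d[2]
def p(s,P):
    E=s['extrinsics'];q=E[:3,:3]@np.array(P)+E[:3,3]
    return np.array([s['fx']*q[0]/q[2]+s['cx'],s['fy']*q[1]/q[2]+s['cy']])
```

Run:
```python
from h import *
for n in('scene','top'):
    s=snap(n,n+'0');print(n,s['fx'],s['cx'],s['cy'],np.round(s['extrinsics'],3))
o=robot.get_obs();print(o['tool_pos'],o['ee_rot'],o['time'],o['width'])
```

```text
bench.py
pics
scene 608.0275467271282 319.4348023371665 244.1701936652491 [[-0.872  0.49   0.007  0.454]
 [ 0.358  0.646 -0.675 -0.139]
 [-0.335 -0.586 -0.738  1.625]
 [ 0.     0.     0.     1.   ]]
top 459.35397786819914 324.6109573647857 236.3632415294263 [[ 0.01  -1.    -0.012  0.044]
 [-0.982 -0.008 -0.191  0.531]
 [ 0.191  0.014 -0.982  0.974]
 [ 0.     0.     0.     1.   ]]
[0.22793254 0.50001343 0.20443054] [-3.13962819e+00 -2.04200500e-04  2.71377509e+00] 0.1 0.09392100241438897
```

View pics/top0.png

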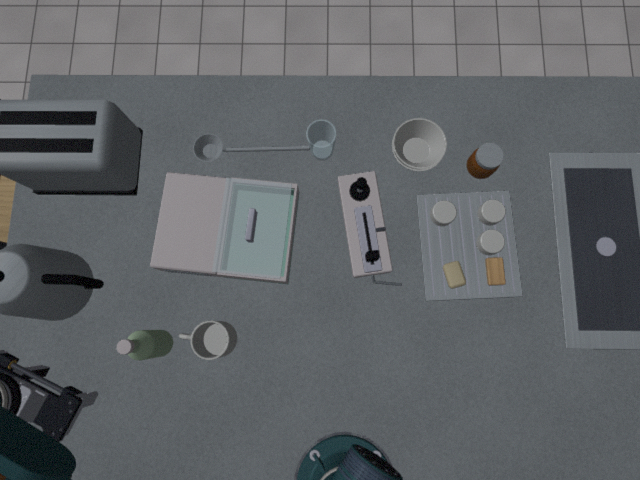

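View pics/scene0.png

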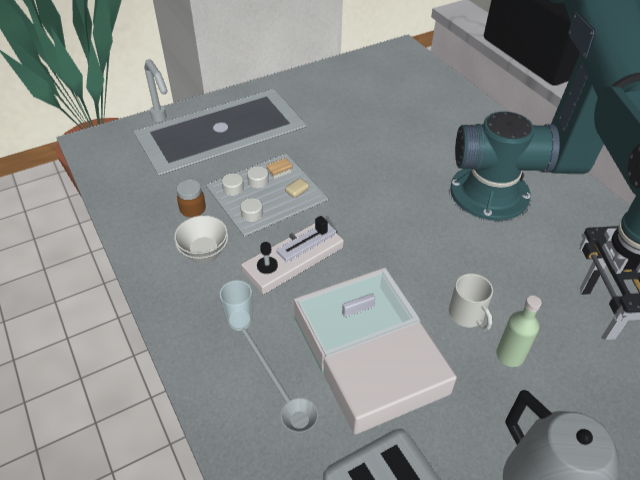

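Top view: the dryer's housing is at left, around (190,223), and its tray at right, with the handle at (251,224). The panel is at (365,222), with its stick at (360,187), fader at (372,257) and clip at (380,229). Three ramekins stand at (444,212), (493,211) and (491,242), the soap at (454,274) and the brush at (495,271). I'll enlarge it to get better pixel positions.

Run:
```python
from h import *
i=cv2.imread('pics/top0.png')
a=cv2.resize(i[165:290,145:305],None,fx=4.9,fy=4.9,interpolation=cv2.INTER_CUBIC)[:600]
cv2.imwrite('pics/cA.png',cv2.resize(i[165:305,330:530],None,fx=4,fy=4,interpolation=cv2.INTER_CUBIC))
s=load('top0')
for n,u,v,z in [('r1',444,212,.04),('r2',493,211,.04),('r3',491,242,.04),('handle',251,224,.111),('stick',360,187,.102),('fader',372,257,.084),('clip',380,229,.042),
 ('dTL',166,174,.07),('dBL',151,267,.07),('dTR',298,183,.07),('dBR',287,282,.07),('pTL',339,175,.03),('pTR',375,172,.03),('pBL',354,276,.03),('pBR',391,270,.03),('soap',454,274,.03),('brush',495,271,.036),('tumblertop',322,130,.1),('bowl',420,140,.066),('jar',487,157,.075)]:
    print(n,np.round(w(s,u,v,z),3))
```

```text
r1 [ 0.592 -0.222  0.04 ]
r2 [ 0.595 -0.333  0.04 ]
r3 [ 0.523 -0.324  0.04 ]
handle [0.545 0.204 0.111]
stick [ 0.63  -0.027  0.102]
fader [ 0.48  -0.053  0.084]
clip [ 0.551 -0.076  0.042]
dTL [0.668 0.409 0.07 ]
dBL [0.457 0.425 0.07 ]
dTR [0.649 0.11  0.07 ]
dBR [0.427 0.129 0.07 ]
pTL [0.681 0.017 0.03 ]
pTR [ 0.689 -0.067  0.03 ]
pBL [ 0.445 -0.017  0.03 ]
pBR [ 0.459 -0.1    0.03 ]
soap [ 0.452 -0.241  0.03 ]
brush [ 0.458 -0.33   0.036]
tumblertop [0.762 0.057 0.1  ]
bowl [ 0.754 -0.167  0.066]
jar [ 0.711 -0.314  0.075]
```

View pics/cA.png

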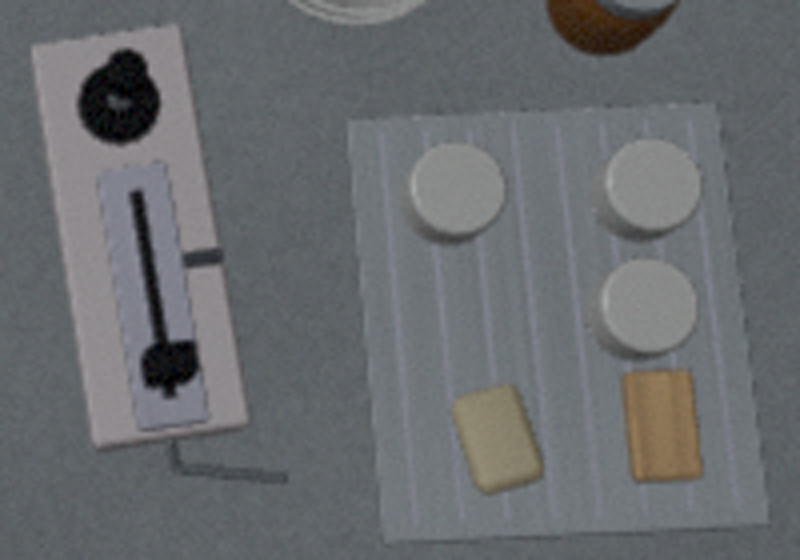

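Crop: the knob top is at about (362,182) in full-image pixels, the clip at (381,229) and the fader grip top at about (375,254). The three ramekins are clear of the soap and brush. Next I'll refine these and plan the move to the handle.

Add to h.py:
```python
def go(x,y,z,psi=None):
    o=robot.get_obs();q=o['tool_pos'];c=o['ee_rot'][2]
    c1=c if psi is None else psi
    d=np.array([x,y,z])-q
    turn=-((c1-c+np.pi)%(2*np.pi)-np.pi)
    print('turn %.3f then dx %.4f dy %.4f dz %.4f'%(turn,np.cos(c1)*d[0]+np.sin(c1)*d[1],np.sin(c1)*d[0]-np.cos(c1)*d[1],-d[2]),'j6 %.2f'%o['joint_positions'][5])
DY=-0.082; DC=np.array([.550,.268])
def tray(x,y):
    c,s=np.cos(DY),np.sin(DY); return DC+np.array([c*x-s*(y-.075),s*x+c*(y-.075)])
```

Run:
```python
from h import *
s=load('top0')
for n,u,v,z in [('bottle',125,347,.19),('knob',361.8,181.5,.102),('fader',375,254,.084),('clip',380.7,229.2,.042)]: print(n,np.round(w(s,u,v,z),3))
print(tray(0,0)); go(.545,.204,.30,np.pi+DY)
```

```text
bottle [0.293 0.414 0.19 ]
knob [ 0.643 -0.031  0.102]
fader [ 0.487 -0.06   0.084]
clip [ 0.55  -0.077  0.042]
[0.54385689 0.19325201]
turn -0.346 then dx -0.3402 dy -0.2690 dz -0.0956 j6 -0.10
```

Careful with the scale: shifts go in shares of 20 cm and turns go in shares of 360 degrees. That gives: -0.04 m is -0.2, -0.115 rad is -0.0183.

Request:
{"api": "nudge_tcp", "payload": {
  "offsets": [
    [0.094,0,0,-0.2,-0.0183],
    [0.094,0,0,-0.2,-0.0183],
    [0.094,0,0,0,-0.0183]
  ]
}}

```text
time: 0.35
tool_pos: [0.2292, 0.5022, 0.2933]
ee_rot: [3.131, 0.005, 3.064]
wrist_force: [0.1, 0.2, 2.1]
width: 0.094
finger_force: 0.0
```

```bash
python3 -c "
from h import *
go(.545,.204,.20,np.pi+DY)"
```

```text
turn 0.005 then dx -0.3392 dy -0.2713 dz 0.0933 j6 -0.45
```

To row units: -0.028 m is -0.14, -0.0226 m is -0.113.

Request:
{"api": "nudge_tcp", "payload": {
  "offsets": [
    [0.094,-0.14,-0.113,0,0],
    [0.094,-0.14,-0.113,0,0],
    [0.094,-0.14,-0.113,0,0],
    [0.094,-0.14,-0.113,0,0],
    [0.094,-0.14,-0.113,0,0],
    [0.094,-0.14,-0.113,0,0],
    [0.094,-0.14,-0.113,0,0],
    [0.094,-0.14,-0.113,0,0],
    [0.094,-0.14,-0.113,0.1,0],
    [0.094,-0.14,-0.113,0.1,0],
    [0.094,-0.14,-0.113,0.1,0],
    [0.094,-0.14,-0.113,0.1,0],
    [0.094,0,0,0,0],
    [0.094,0,0,0,0],
    [0.094,0,0,0,0]
  ]
}}

```text
time: 1.6
tool_pos: [0.5403, 0.2027, 0.2054]
ee_rot: [3.141, -0.001, 3.059]
wrist_force: [-0.9, 0.0, -0.1]
width: 0.094
finger_force: 0.0
```

```bash
python3 -c "
from h import *
snap('wrist','w1');s=load('w1');print(s['extrinsics'])
go(.545,.204,.081,np.pi+DY)"
```

```text
[[ 8.30457361e-02  9.96545409e-01  8.07888601e-04 -2.47254938e-01]
 [ 9.69041602e-01 -8.09428394e-02  2.33252290e-01 -5.31888195e-01]
 [ 2.32511892e-01 -1.85877305e-02 -9.72415917e-01  2.69097419e-01]
 [ 0.00000000e+00  0.00000000e+00  0.00000000e+00  1.00000000e+00]]
turn 0.000 then dx -0.0046 dy 0.0011 dz 0.1254 j6 -1.23
```

View pics/w1.png

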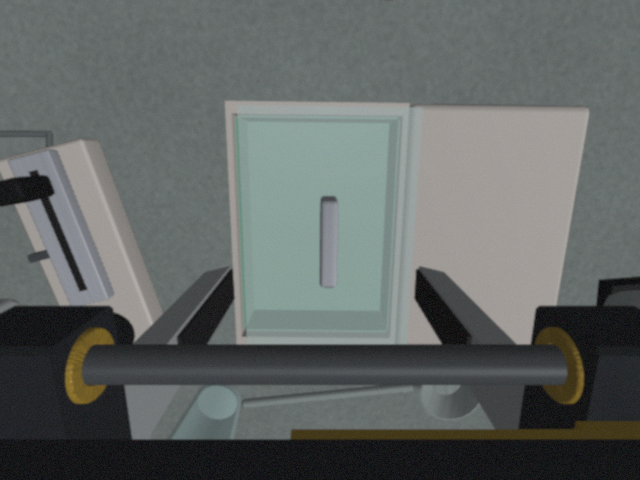

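Wrist view: the handle is a bar centred at (329,241), the near rim corners are at (226,101) and (587,109), and the handle is parallel to the tool's x.

Run:
```python
from h import *
s=load('w1')
for u,v,z in [(329,241,.111),(329,197,.111),(329,287,.111),(226,101,.07),(587,109,.07),(410,103,.07)]: print(np.round(w(s,u,v,z),4))
h=w(s,329,241,.111); go(h[0],h[1],.081,np.pi+DY)
```

```text
[0.542  0.2067 0.111 ]
[0.508  0.2095 0.111 ]
[0.5797 0.2037 0.111 ]
[0.4283 0.1324 0.07  ]
[0.4589 0.4257 0.07  ]
[0.4422 0.2815 0.07  ]
turn 0.000 then dx -0.0014 dy 0.0036 dz 0.1254 j6 -1.23
```

To row units: 0.03 m is 0.15, 0.02 m is 0.1.

Request:
{"api": "nudge_tcp", "payload": {
  "offsets": [
    [0.094,-0.005,0.018,0.15,0],
    [0.094,0,0,0.15,0],
    [0.094,0,0,0.15,0],
    [0.094,0,0,0.1,0],
    [0.094,0,0,0.0675,0],
    [0.094,0,0,0,0],
    [0,0,0,0,0],
    [0,0,0,0,0],
    [0,0,0,0,0],
    [0,0,0,0,0],
    [0,0,0,0,0],
    [0,0,0,0,0]
  ]
}}

```text
time: 2.65
tool_pos: [0.5423, 0.206, 0.0828]
ee_rot: [3.141, 0.001, 3.059]
wrist_force: [0.2, 0.0, 0.1]
width: 0.0573
finger_force: 0.0
```

Request:
{"api": "nudge_tcp", "payload": {
  "offsets": [
    [0,0,0,0,0],
    [0,0,0,0,0],
    [0,0,0,0,0],
    [0,0,0,0,0],
    [0,0,0,0,0],
    [0,0,0,0,0],
    [0,0,0,0,0],
    [0,0,0,0,0]
  ]
}}

```text
time: 3.32
tool_pos: [0.5419, 0.2059, 0.082]
ee_rot: [3.141, -0.0, 3.058]
wrist_force: [0.5, 0.4, -0.0]
width: 0.0138
finger_force: 30.0
```

Request:
{"api": "nudge_tcp", "payload": {
  "offsets": [
    [0,0,0.04,0,0],
    [0,0,0.07,0,0],
    [0,0,0.07,0,0],
    [0,0,0.07,0,0],
    [0,0,0.07,0,0],
    [0,0,0.07,0,0],
    [0,0,0.07,0,0],
    [0,0,0.07,0,0],
    [0,0,0.07,0,0],
    [0,0,0.06,0,0],
    [0,0,0.02,0,0],
    [0,0,0,0,0],
    [0,0,0,0,0]
  ]
}}

```text
time: 4.4
tool_pos: [0.5547, 0.341, 0.082]
ee_rot: [-3.139, 0.003, 3.059]
wrist_force: [6.0, -7.1, -1.0]
width: 0.0136
finger_force: 30.0
```

Request:
{"api": "nudge_tcp", "payload": {
  "offsets": [
    [0.094,0,0,0,0],
    [0.094,0,0,0,0],
    [0.094,0,0,0,0],
    [0.094,0,0,0,0],
    [0.094,0,0,0,0],
    [0.094,0,0,-0.1,0],
    [0.094,0,0,-0.15,0],
    [0.094,0,0,-0.15,0],
    [0.094,0,0,-0.15,0],
    [0.094,0,0,-0.1,0],
    [0.094,0,0,0,0]
  ]
}}

```text
time: 5.32
tool_pos: [0.5551, 0.3429, 0.219]
ee_rot: [3.135, 0.01, 3.059]
wrist_force: [-0.4, 0.2, 0.2]
width: 0.0839
finger_force: 0.0
```

```bash
python3 -c "
from h import *
go(.58,-.27,.21,np.pi+DY)"
```

```text
turn -0.000 then dx -0.0750 dy -0.6088 dz 0.0090 j6 -1.02
```

To row units: -0.038 m is -0.19, -0.0047 m is -0.0235.

Request:
{"api": "nudge_tcp", "payload": {
  "offsets": [
    [0.094,-0.0235,-0.19,0,0],
    [0.094,-0.0235,-0.19,0,0],
    [0.094,-0.0235,-0.19,0,0],
    [0.094,-0.0235,-0.19,0,0],
    [0.094,-0.0235,-0.19,0,0],
    [0.094,-0.0235,-0.19,0,0],
    [0.094,-0.0235,-0.19,0,0],
    [0.094,-0.0235,-0.19,0,0],
    [0.094,-0.0235,-0.19,0,0],
    [0.094,-0.0235,-0.19,0,0],
    [0.094,-0.0235,-0.19,0,0],
    [0.094,-0.0235,-0.19,0,0],
    [0.094,-0.0235,-0.19,0,0],
    [0.094,-0.0235,-0.19,0,0],
    [0.094,-0.0235,-0.19,0,0],
    [0.094,-0.0235,-0.19,0,0],
    [0.094,0,0,0,0],
    [0.094,0,0,0,0],
    [0.094,0,0,0,0]
  ]
}}

```text
time: 6.9
tool_pos: [0.5774, -0.27, 0.2102]
ee_rot: [3.139, -0.002, 3.059]
wrist_force: [-0.3, 0.5, -0.1]
width: 0.0938
finger_force: 0.0
```

```bash
python3 -c "
from h import *
snap('wrist','w2')
go(.58,-.27,.21,np.pi+DY)"
```

```text
turn 0.000 then dx -0.0024 dy -0.0004 dz 0.0009 j6 -2.01
```

View pics/w2.png

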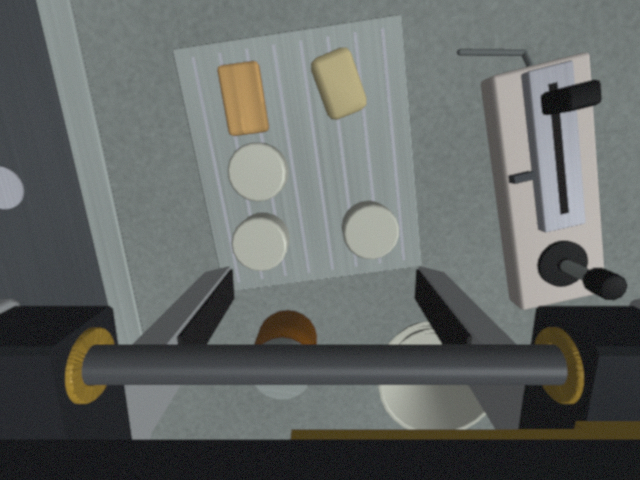

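Wrist view: the ramekin tops are at (371,231), (259,243) and (257,171), and the clip is at (521,178). The panel is clear too.

Run:
```python
from h import *
s=load('w2')
for n,u,v,z in [('r1',371,231,.04),('r2',259,242,.04),('r3',257,171,.04),('clip',521,178,.042),('pc',483,80,.03),('pc',587,54,.03),('pc',521,308,.03),('pc',605,292,.03)]: print(n,np.round(w(s,u,v,z),4))
for u,v in[(371,231),(259,242),(257,171)]:
    h=w(s,u,v,.04);go(h[0],h[1],.013,np.pi+DY)
```

```text
r1 [ 0.5912 -0.2242  0.04  ]
r2 [ 0.593  -0.3349  0.04  ]
r3 [ 0.5244 -0.3283  0.04  ]
clip [ 0.5514 -0.0807  0.042 ]
pc [ 0.4602 -0.1129  0.03  ]
pc [ 0.4459 -0.0194  0.03  ]
pc [ 0.6904 -0.0687  0.03  ]
pc [0.6796 0.0187 0.03  ]
turn 0.000 then dx -0.0098 dy 0.0461 dz 0.1979 j6 -2.01
turn 0.000 then dx -0.0207 dy -0.0641 dz 0.1979 j6 -2.01
turn 0.000 then dx 0.0483 dy -0.0631 dz 0.1979 j6 -2.01
```

To row units: 0.035 m is 0.175, 0.013 m is 0.065.

Request:
{"api": "nudge_tcp", "payload": {
  "offsets": [
    [0.094,-0.015,0.0765,0,0],
    [0.094,-0.015,0.0765,0,0],
    [0.094,-0.019,0.0775,0.1,0],
    [0.094,0,0,0.175,0],
    [0.094,0,0,0.175,0],
    [0.094,0,0,0.175,0],
    [0.094,0,0,0.175,0],
    [0.094,0,0,0.125,0],
    [0.094,0,0,0.065,0],
    [0.094,0,0,0,0],
    [0.094,0,0,0,0],
    [0,0,0,0,0],
    [0,0,0,0,0],
    [0,0,0,0,0],
    [0,0,0,0,0],
    [0,0,0,0,0],
    [0,0,0,0,0],
    [0,0,0,0,0],
    [0,0,0,0,0],
    [0,0,0,0,0]
  ]
}}

```text
time: 8.62
tool_pos: [0.5915, -0.2257, 0.0144]
ee_rot: [-3.142, 0.0, 3.059]
wrist_force: [-0.2, 0.4, 2.0]
width: 0.0561
finger_force: 30.0
```

```bash
python3 -c "
from h import *
for a in(-.065,0,.065): t=tray(a,0);print(t);go(t[0],t[1],.2,np.pi+DY)"
```

```text
[0.4790753  0.19857604]
turn -0.001 then dx 0.1468 dy 0.4136 dz -0.1856 j6 -1.94
[0.54385689 0.19325201]
turn -0.001 then dx 0.0818 dy 0.4136 dz -0.1856 j6 -1.94
[0.60863848 0.18792798]
turn -0.001 then dx 0.0168 dy 0.4136 dz -0.1856 j6 -1.94
```

To row units: -0.035 m is -0.175, 0.034 m is 0.17.

Request:
{"api": "nudge_tcp", "payload": {
  "offsets": [
    [0,0,0,-0.1,0],
    [0,0,0,-0.175,0],
    [0,0,0,-0.175,0],
    [0,0,0,-0.15,0],
    [0,0,0.05,-0.1,0],
    [0,0.005,0.15,0,0],
    [0,0.005,0.17,0,0],
    [0,0.01,0.17,0,0],
    [0,0.01,0.17,0,0],
    [0,0.01,0.17,0,0],
    [0,0.01,0.17,0,0],
    [0,0.01,0.17,0,0],
    [0,0.01,0.17,0,0],
    [0,0.01,0.17,0,0],
    [0,0.01,0.17,0,0],
    [0,0.005,0.17,0,0],
    [0,0,0.12,0,0],
    [0,0,0.0475,0,0],
    [0,0,0,0,0],
    [0,0,0,0,0]
  ]
}}

```text
time: 10.28
tool_pos: [0.6065, 0.1873, 0.1534]
ee_rot: [-3.14, -0.001, 3.059]
wrist_force: [-0.2, 0.1, -1.8]
width: 0.0562
finger_force: 30.0
```

```bash
python3 -c "
from h import *
t=tray(.065,0);go(t[0],t[1],.019,np.pi+DY)"
```

```text
turn -0.001 then dx -0.0021 dy 0.0008 dz 0.1344 j6 -1.28
```

To row units: 0.035 m is 0.175, 0.03 m is 0.15.

Request:
{"api": "nudge_tcp", "payload": {
  "offsets": [
    [0,-0.01,0.005,0.15,0],
    [0,0,0,0.175,0],
    [0,0,0,0.15,0],
    [0,0,0,0.1,0],
    [0,0,0,0.05,0],
    [0,0,0,0.03,0],
    [0,0,0,0.015,0],
    [0,0,0,0,0],
    [0,0,0,0,0],
    [0.072,0,0,0,0],
    [0.072,0,0,0,0],
    [0.072,0,0,0,0],
    [0.072,0,0,0,0]
  ]
}}

```text
time: 11.37
tool_pos: [0.6092, 0.1892, 0.0209]
ee_rot: [3.141, 0.002, 3.059]
wrist_force: [-0.2, 0.4, 0.5]
width: 0.0717
finger_force: 0.0
```

Request:
{"api": "nudge_tcp", "payload": {
  "offsets": [
    [0.072,0,0,-0.05,0],
    [0.072,0,0,-0.125,0],
    [0.072,0,0,-0.175,0],
    [0.072,0,0,-0.175,0],
    [0.094,0,0,-0.175,0],
    [0.094,0,-0.15,0,0],
    [0.094,0,-0.18,0,0],
    [0.094,0,-0.18,0,0],
    [0.094,0,-0.18,0,0],
    [0.094,0,-0.18,0,0],
    [0.094,0,-0.18,0,0],
    [0.094,0,-0.18,0,0],
    [0.094,0,-0.18,0,0],
    [0.094,0,-0.18,0,0],
    [0.094,0,-0.18,0,0],
    [0.094,0,-0.18,0,0],
    [0.094,0,-0.18,0,0],
    [0.094,0,0,0,0],
    [0.094,0,0,0,0],
    [0.094,0,0,0,0]
  ]
}}

```text
time: 13.03
tool_pos: [0.5736, -0.2352, 0.1605]
ee_rot: [3.141, 0.001, 3.059]
wrist_force: [0.3, 1.2, 1.2]
width: 0.094
finger_force: 0.0
```

```bash
python3 -c "
from h import *
a=snap('wrist','w3');b=snap('top','top1')
for h in((.593,-.335),(.5244,-.3283)): print(p(a,h+(.04,)));go(h[0],h[1],.013,np.pi+DY)
A=a['color'];B=b['color'][165:305,145:530]
cv2.imwrite('pics/m3.png',np.vstack([cv2.resize(A[:360],(640,360)),cv2.resize(B,(640,233))]))"
```

```text
[209.57936193 263.13232788]
turn 0.001 then dx -0.0274 dy -0.0989 dz 0.1474 j6 -1.97
[204.58676627 182.2642527 ]
turn 0.001 then dx 0.0416 dy -0.0978 dz 0.1474 j6 -1.97
```

View pics/m3.png

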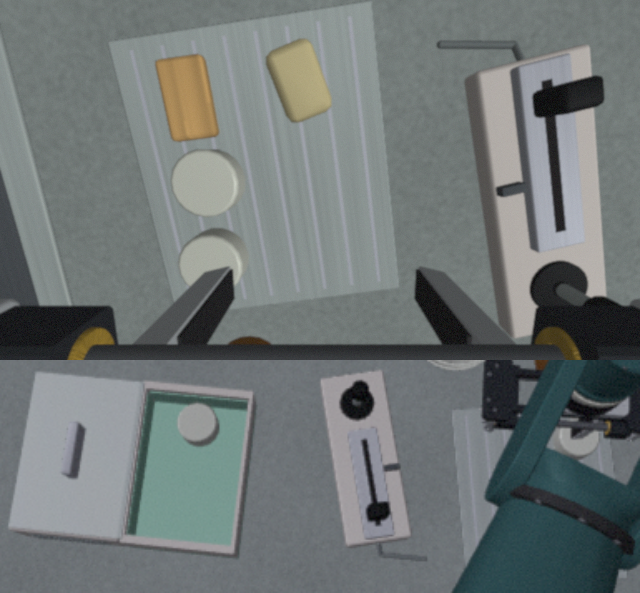

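The composite shows the cover fully open and ramekin 1 flat in the tray's far part. The other two match their predicted pixels, (209,263) and (205,182).

To row units: 0.035 m is 0.175, -0.033 m is -0.165.

Request:
{"api": "nudge_tcp", "payload": {
  "offsets": [
    [0.094,-0.045,-0.165,0,0],
    [0.094,-0.045,-0.165,0,0],
    [0.094,-0.047,-0.165,0,0],
    [0.094,0,0,0.15,0],
    [0.094,0,0,0.175,0],
    [0.094,0,0,0.175,0],
    [0.094,0,0,0.15,0],
    [0.094,0,0,0.0825,0],
    [0.094,0,0,0,0],
    [0.094,0,0,0,0],
    [0,0,0,0,0],
    [0,0,0,0,0],
    [0,0,0,0,0],
    [0,0,0,0,0],
    [0,0,0,0,0],
    [0,0,0,0,0],
    [0,0,0,0,0],
    [0,0,0,0,0],
    [0,0,0,0,0]
  ]
}}

```text
time: 14.72
tool_pos: [0.5927, -0.3366, 0.0137]
ee_rot: [3.141, 0.0, 3.059]
wrist_force: [-0.8, -0.4, 1.1]
width: 0.0564
finger_force: 30.0
```

```bash
python3 -c "
from h import *
t=tray(0,0);go(t[0],t[1],.15,np.pi+DY)"
```

```text
turn -0.001 then dx 0.0921 dy 0.5240 dz -0.1363 j6 -2.09
```

To row units: -0.035 m is -0.175, 0.001 m is 0.005.

Request:
{"api": "nudge_tcp", "payload": {
  "offsets": [
    [0,0,0,-0.1,0],
    [0,0,0,-0.175,0],
    [0,0,0,-0.175,0],
    [0,0,0,-0.175,0],
    [0,0,0.095,-0.06,0],
    [0,0.03,0.175,0,0],
    [0,0.03,0.175,0,0],
    [0,0.03,0.175,0,0],
    [0,0.03,0.175,0,0],
    [0,0.03,0.175,0,0],
    [0,0.03,0.175,0,0],
    [0,0.03,0.175,0,0],
    [0,0.035,0.175,0,0],
    [0,0.035,0.175,0,0],
    [0,0.035,0.175,0,0],
    [0,0.035,0.175,0,0],
    [0,0.035,0.175,0,0],
    [0,0.035,0.175,0,0],
    [0,0.035,0.175,0,0],
    [0,0.005,0.075,0,0]
  ]
}}

```text
time: 16.38
tool_pos: [0.5416, 0.1982, 0.149]
ee_rot: [3.14, -0.003, 3.063]
wrist_force: [-0.4, -0.3, -0.1]
width: 0.0565
finger_force: 30.0
```

Request:
{"api": "nudge_tcp", "payload": {
  "offsets": [
    [0,0,0,0,0],
    [0,0,0,0,0],
    [0,0,0,0,0]
  ]
}}

```text
time: 16.63
tool_pos: [0.5436, 0.1927, 0.1496]
ee_rot: [-3.141, -0.001, 3.059]
wrist_force: [0.4, -0.6, -0.6]
width: 0.0562
finger_force: 30.0
```

```bash
python3 -c "
from h import *
t=tray(0,0);go(t[0],t[1],.019,np.pi+DY)"
```

```text
turn -0.001 then dx -0.0002 dy 0.0005 dz 0.1306 j6 -1.25
```

To row units: 0.035 m is 0.175, 0.03 m is 0.15.

Request:
{"api": "nudge_tcp", "payload": {
  "offsets": [
    [0,0,0,0.15,0],
    [0,0,0,0.175,0],
    [0,0,0,0.15,0],
    [0,0,0,0.09,0],
    [0,0,0,0.05,0],
    [0,0,0,0.03,0],
    [0,0,0,0.0075,0],
    [0,0,0,0,0],
    [0,0,0,0,0],
    [0.072,0,0,0,0],
    [0.072,0,0,0,0],
    [0.072,0,0,0,0],
    [0.072,0,0,0,0]
  ]
}}

```text
time: 17.72
tool_pos: [0.5448, 0.1935, 0.0208]
ee_rot: [3.141, 0.002, 3.059]
wrist_force: [0.3, -1.6, -0.3]
width: 0.0715
finger_force: 0.0
```

Request:
{"api": "nudge_tcp", "payload": {
  "offsets": [
    [0.072,0,0,-0.05,0],
    [0.072,0,0,-0.125,0],
    [0.072,0,0,-0.175,0],
    [0.072,0,0,-0.175,0],
    [0.094,0,0,-0.175,0],
    [0.094,0,-0.15,0,0],
    [0.094,0,-0.18,0,0],
    [0.094,0,-0.18,0,0],
    [0.094,0,-0.18,0,0],
    [0.094,0,-0.18,0,0],
    [0.094,0,-0.18,0,0],
    [0.094,0,-0.18,0,0],
    [0.094,0,-0.18,0,0],
    [0.094,0,-0.18,0,0],
    [0.094,0,-0.18,0,0],
    [0.094,0,-0.18,0,0],
    [0.094,0,-0.18,0,0],
    [0.094,0,-0.18,0,0],
    [0.094,0,0,0,0],
    [0.094,0,0,0,0]
  ]
}}

```text
time: 19.38
tool_pos: [0.5057, -0.2687, 0.1604]
ee_rot: [3.141, 0.0, 3.055]
wrist_force: [0.9, 0.2, 0.8]
width: 0.0941
finger_force: 0.0
```

```bash
python3 -c "
from h import *
a=snap('wrist','w4');b=snap('top','top2')
h=(.5244,-.3283); print(p(a,h+(.04,)));go(h[0],h[1],.013,np.pi+DY)
A=a['color'];B=b['color'][165:305,145:530]
cv2.imwrite('pics/m4.png',np.vstack([cv2.resize(A[:360],(640,360)),cv2.resize(B,(640,233))]))"
```

```text
[256.17896902 258.9226925 ]
turn -0.001 then dx -0.0232 dy -0.0601 dz 0.1474 j6 -2.07
```

View pics/m4.png

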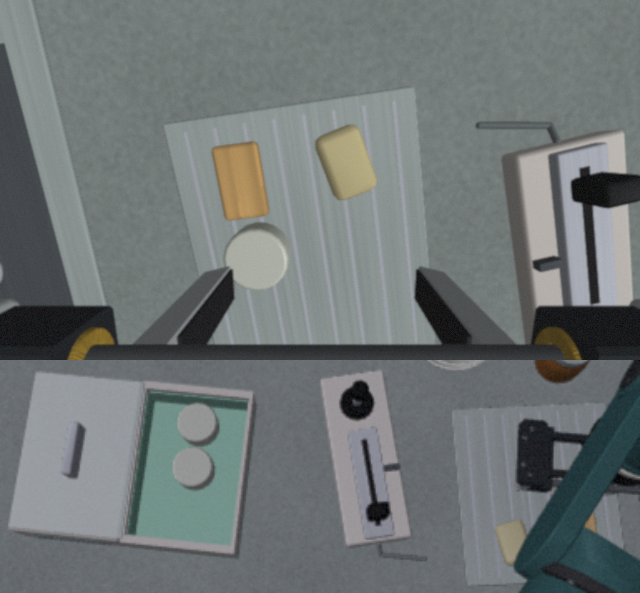

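Two ramekins lie flat in the tray. The third is at (257,257) and has not moved.

To row units: 0.035 m is 0.175, -0.03 m is -0.15.

Request:
{"api": "nudge_tcp", "payload": {
  "offsets": [
    [0.094,-0.0575,-0.15,0,0],
    [0.094,-0.0585,-0.15,0,0],
    [0.094,0,0,0,0],
    [0.094,0,0,0.15,0],
    [0.094,0,0,0.175,0],
    [0.094,0,0,0.175,0],
    [0.094,0,0,0.15,0],
    [0.094,0,0,0.0825,0],
    [0.094,0,0,0,0],
    [0.094,0,0,0,0],
    [0,0,0,0,0],
    [0,0,0,0,0],
    [0,0,0,0,0],
    [0,0,0,0,0],
    [0,0,0,0,0],
    [0,0,0,0,0],
    [0,0,0,0,0],
    [0,0,0,0,0],
    [0,0,0,0,0]
  ]
}}

```text
time: 21.07
tool_pos: [0.5243, -0.329, 0.0137]
ee_rot: [-3.142, 0.0, 3.059]
wrist_force: [-0.1, 0.4, 2.0]
width: 0.0566
finger_force: 30.0
```

```bash
python3 -c "
from h import *
t=tray(-.065,0);go(t[0],t[1],.15,np.pi+DY)"
```

```text
turn -0.001 then dx 0.0883 dy 0.5221 dz -0.1363 j6 -2.14
```

To row units: -0.035 m is -0.175, -0.02 m is -0.1.

Request:
{"api": "nudge_tcp", "payload": {
  "offsets": [
    [0,0,0,-0.1,0],
    [0,0,0,-0.175,0],
    [0,0,0,-0.175,0],
    [0,0,0,-0.175,0],
    [0,0,0.095,-0.06,0],
    [0,0.03,0.175,0,0],
    [0,0.03,0.175,0,0],
    [0,0.03,0.175,0,0],
    [0,0.03,0.175,0,0],
    [0,0.03,0.175,0,0],
    [0,0.03,0.175,0,0],
    [0,0.03,0.175,0,0],
    [0,0.03,0.175,0,0],
    [0,0.03,0.175,0,0],
    [0,0.035,0.175,0,0],
    [0,0.035,0.175,0,0],
    [0,0.035,0.175,0,0],
    [0,0.035,0.175,0,0],
    [0,0.03,0.175,0,0],
    [0,0,0.065,0,0]
  ]
}}

```text
time: 22.73
tool_pos: [0.4783, 0.2026, 0.1502]
ee_rot: [3.14, -0.001, 3.063]
wrist_force: [0.0, -0.5, -0.8]
width: 0.0561
finger_force: 30.0
```

Request:
{"api": "nudge_tcp", "payload": {
  "offsets": [
    [0,0,0,0,0],
    [0,0,0,0,0],
    [0,0,0,0,0]
  ]
}}

```text
time: 22.98
tool_pos: [0.4798, 0.1974, 0.1502]
ee_rot: [-3.141, -0.0, 3.058]
wrist_force: [0.0, -0.2, -1.4]
width: 0.0563
finger_force: 30.0
```

```bash
python3 -c "
from h import *
t=tray(-.065,0);go(t[0],t[1],.019,np.pi+DY)"
```

```text
turn -0.002 then dx 0.0008 dy 0.0011 dz 0.1312 j6 -1.21
```

To row units: 0.035 m is 0.175, 0.03 m is 0.15.

Request:
{"api": "nudge_tcp", "payload": {
  "offsets": [
    [0,0.005,0.005,0.15,0],
    [0,0,0,0.175,0],
    [0,0,0,0.15,0],
    [0,0,0,0.09,0],
    [0,0,0,0.05,0],
    [0,0,0,0.03,0],
    [0,0,0,0.0075,0],
    [0,0,0,0,0],
    [0,0,0,0,0],
    [0.072,0,0,0,0],
    [0.072,0,0,0,0],
    [0.072,0,0,0,0],
    [0.072,0,0,0,0]
  ]
}}

```text
time: 24.07
tool_pos: [0.4792, 0.1999, 0.0207]
ee_rot: [3.141, 0.001, 3.059]
wrist_force: [0.4, 0.2, -0.0]
width: 0.0718
finger_force: 0.0
```

Request:
{"api": "nudge_tcp", "payload": {
  "offsets": [
    [0.072,0,0,-0.05,0],
    [0.072,0,0,-0.125,0],
    [0.072,0,0,-0.175,0],
    [0.072,0,0,-0.175,0],
    [0.094,0,0,-0.175,0],
    [0.094,0,0,-0.175,0],
    [0.094,0,0,0,0],
    [0.094,0,0,0,0],
    [0.094,0,0,0,0]
  ]
}}

```text
time: 24.82
tool_pos: [0.4785, 0.1997, 0.195]
ee_rot: [3.142, 0.0, 3.059]
wrist_force: [-0.2, 0.8, 0.2]
width: 0.0939
finger_force: 0.0
```

```bash
python3 -c "
from h import *
a=snap('wrist','w5');b=snap('top','top3')
go(.5547,.341,.16,np.pi+DY)
A=a['color'];B=b['color'][165:305,145:530]
cv2.imwrite('pics/m5.png',np.vstack([cv2.resize(A[:360],(640,360)),cv2.resize(B,(640,233))]))"
```

```text
turn -0.001 then dx -0.0651 dy 0.1474 dz 0.0331 j6 -1.20
```

View pics/m5.png

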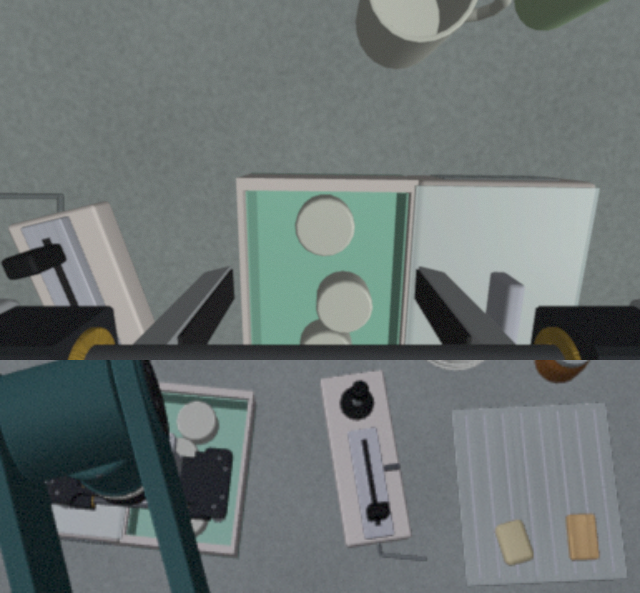

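All three ramekins are flat in the tray, the drainer holds only the soap and brush, and the handle is where I left it, around (505,300). Next I'll shut the cover.

To row units: 0.0369 m is 0.1845, 0.0368 m is 0.184.

Request:
{"api": "nudge_tcp", "payload": {
  "offsets": [
    [0.094,-0.081,0.184,0,0],
    [0.094,-0.0815,0.184,0,0],
    [0.094,-0.0815,0.1845,0,0],
    [0.094,-0.0815,0.1845,0,0],
    [0.094,0,0,0,0],
    [0.094,0,0,0.15,0],
    [0.094,0,0,0.15,0],
    [0.094,0,0,0.15,0],
    [0.094,0,0,0.075,0],
    [0.094,0,0,0.035,0],
    [0.094,0,0,0,0]
  ]
}}

```text
time: 25.83
tool_pos: [0.5537, 0.3399, 0.0798]
ee_rot: [-3.138, -0.006, 3.059]
wrist_force: [-0.3, 0.6, -0.1]
width: 0.094
finger_force: 0.0
```

Request:
{"api": "nudge_tcp", "payload": {
  "offsets": [
    [0,0,0,0,0],
    [0,0,0,0,0],
    [0,0,0,0,0],
    [0,0,0,0,0],
    [0,0,0,0,0],
    [0,0,0,0,0],
    [0,0,0,0,0],
    [0,0,0,0,0],
    [0,0,0,0,0],
    [0,0,0,0,0],
    [0,0,0,0,0],
    [0,0,0,0,0],
    [0,0,0,0,0],
    [0,0,0,0,0],
    [0,0,0,0,0]
  ]
}}

```text
time: 27.08
tool_pos: [0.5558, 0.3408, 0.083]
ee_rot: [-3.141, -0.0, 3.058]
wrist_force: [-1.5, -1.0, 0.6]
width: 0.0136
finger_force: 30.0
```

To row units: -0.014 m is -0.07, -0.008 m is -0.04.

Request:
{"api": "nudge_tcp", "payload": {
  "offsets": [
    [0,0,-0.04,0,0],
    [0,0,-0.07,0,0],
    [0,0,-0.07,0,0],
    [0,0,-0.07,0,0],
    [0,0,-0.07,0,0],
    [0,0,-0.07,0,0],
    [0,0,-0.07,0,0],
    [0,0,-0.07,0,0],
    [0,0,-0.07,0,0],
    [0,0,-0.07,0,0],
    [0,0,-0.03,0,0],
    [0,0,-0.02,0,0],
    [0,0,-0.01,0,0],
    [0,0,0,0,0],
    [0,0,0,0,0]
  ]
}}

```text
time: 28.33
tool_pos: [0.542, 0.1955, 0.0829]
ee_rot: [3.14, -0.003, 3.059]
wrist_force: [-5.5, 3.7, 2.5]
width: 0.0138
finger_force: 30.0
```

To row units: -0.003 m is -0.015.

Request:
{"api": "nudge_tcp", "payload": {
  "offsets": [
    [0,0,-0.015,0,0],
    [0,0,0,0,0],
    [0,0,0,0,0]
  ]
}}

```text
time: 28.58
tool_pos: [0.542, 0.1955, 0.0829]
ee_rot: [3.135, -0.003, 3.06]
wrist_force: [-3.7, 12.2, 0.0]
width: 0.0139
finger_force: 30.0
```

Request:
{"api": "nudge_tcp", "payload": {
  "offsets": [
    [0.06,0,0,0,0],
    [0.06,0,0,0,0],
    [0.06,0,0,0,0],
    [0.06,0,0,0,0],
    [0.06,0,0,0,0],
    [0.06,0,0,0,0],
    [0.06,0,0,-0.1,0],
    [0.06,0,0,-0.15,0],
    [0.06,0,0,-0.15,0],
    [0.06,0,0,-0.15,0],
    [0.06,0,0,0,0],
    [0.06,0,0,0,0]
  ]
}}

```text
time: 29.58
tool_pos: [0.5449, 0.1928, 0.1957]
ee_rot: [3.14, 0.005, 3.059]
wrist_force: [0.3, -0.6, -0.3]
width: 0.0602
finger_force: 0.0
```

Run:
```python
from h import *
# panel frame from two views averaged
C=np.array([[.681,.017],[.689,-.067],[.445,-.017],[.459,-.1]]).mean(0); C2=np.array([[.6904,-.0687],[.6796,.0187],[.4602,-.1129],[.4459,-.0194]]).mean(0)
print(C,C2)
snap('wrist','w6')
go(.487,-.058,.19,1.713)
```

```text
[ 0.5685  -0.04175] [ 0.569025 -0.045575]
turn 1.346 then dx -0.2399 dy -0.0917 dz 0.0034 j6 -1.25
```

View pics/w6.png

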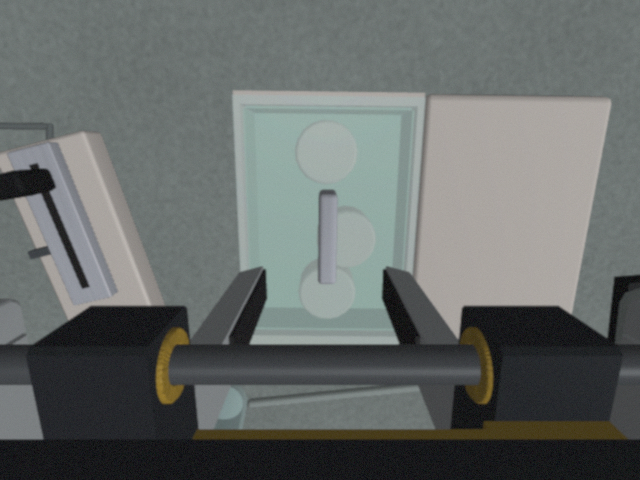

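The cover is shut on its stop. The middle ramekin, at (348,237), now sits close to the far one at (328,292), so I'll check that it still lies flat.

Run:
```python
from h import *
s=snap('scene','scene1'); w6=load('w6')
for u,v in[(327,152),(348,237),(328,292)]: print(np.round(w(w6,u,v,.044),4))
A=cv2.resize(s['color'][255:355,285:435],None,fx=4,fy=4,interpolation=cv2.INTER_CUBIC)
B=cv2.resize(w6['color'][85:345,230:430],None,fx=1.5,fy=1.5)
B=cv2.resize(B,(180,234))if 0 else B[:400,:200*1]
cv2.imwrite('pics/m6.png',np.hstack([A,cv2.resize(w6['color'][110:330,240:420],(200,244)).repeat(1,0) if 0 else np.pad(cv2.resize(w6['color'][110:330,240:420],(200,244)),((0,156),(0,0),(0,0)))]))
```

```text
[0.4811 0.2013 0.044 ]
[0.5597 0.2145 0.044 ]
[0.6127 0.1916 0.044 ]
```

View pics/m6.png

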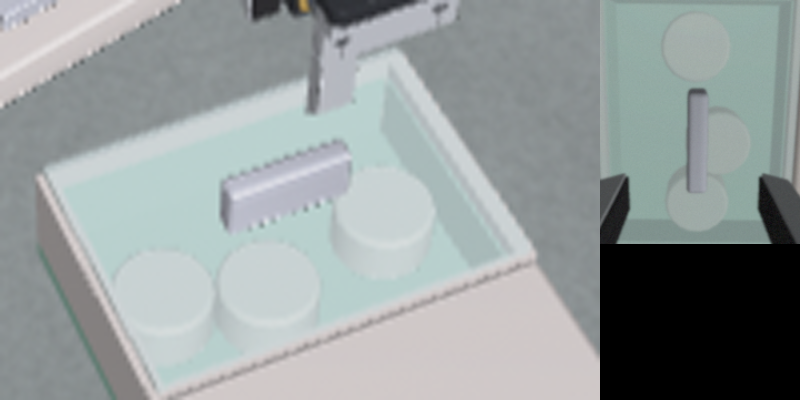

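All three stand upright and separate, 58 mm apart. Next is the fader.

To row units: -0.034 m is -0.17, -0.013 m is -0.065, 0.1224 rad is 0.0195.

Request:
{"api": "nudge_tcp", "payload": {
  "offsets": [
    [0.06,0,0,0,0.0195],
    [0.06,0,0,0,0.0195],
    [0.06,0,0,0,0.0195],
    [0.06,0,0,0,0.0195],
    [0.06,0,0,0,0.0195],
    [0.06,0,0,0,0.0195],
    [0.06,0,0,0,0.0195],
    [0.06,0,0,0,0.0195],
    [0.06,0,0,0,0.0195],
    [0.06,0,0,0,0.0195],
    [0.06,0,0,0,0.0195],
    [0.06,-0.17,-0.065,0,0],
    [0.06,-0.17,-0.065,0,0],
    [0.06,-0.17,-0.065,0,0],
    [0.06,-0.17,-0.065,0,0],
    [0.06,-0.17,-0.065,0,0],
    [0.06,-0.17,-0.065,0,0],
    [0.06,-0.17,-0.065,0,0],
    [0.06,0,0,0,0],
    [0.06,0,0,0,0]
  ]
}}

```text
time: 31.35
tool_pos: [0.4857, -0.0571, 0.1908]
ee_rot: [-3.138, -0.002, 1.708]
wrist_force: [0.5, 0.6, 0.1]
width: 0.0602
finger_force: 0.0
```

```bash
python3 -c "
from h import *
snap('wrist','w7')
go(.487,-.058,.051,1.713)"
```

```text
turn -0.002 then dx -0.0022 dy 0.0006 dz 0.1401 j6 -0.37
```

View pics/w7.png

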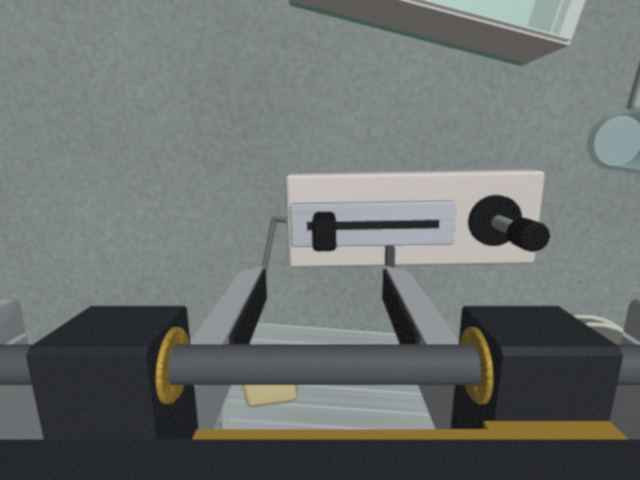

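Wrist view: the fader grip is at (324,232), the clip at (390,256) and the stick knob at (536,235). The panel runs almost exactly along the image's u axis.

Run:
```python
from h import *
s=load('w7'); P={n:w(s,u,v,z) for n,u,v,z in [('fader',324,233,.084),('clip',390,256,.042),('knob',536,234,.102),('a',288,176,.03),('b',544,171,.03),('c',290,266,.03),('d',534,262,.03),('tr0',291,204,.044),('tr1',455,201,.044)]}
for k in P: print(k,np.round(P[k],4))
y=np.array([.99,.142]);C=np.array([.5687,-.0437])
for k in P: d=P[k][:2]-C; print(k,'y %.4f x %.4f'%(d@y,d@[.142,-.99]))
g=robot.get_obs()['tool_pos'][:2]-C; print('tool',g@y,g@[.142,-.99])
```

```text
fader [ 0.4852 -0.0544  0.084 ]
clip [ 0.5505 -0.0771  0.042 ]
knob [ 0.6428 -0.0291  0.102 ]
a [ 0.4465 -0.0177  0.03  ]
b [0.6783 0.019  0.03  ]
c [ 0.4584 -0.1037  0.03  ]
d [ 0.6926 -0.0669  0.03  ]
tr0 [ 0.4533 -0.0409  0.044 ]
tr1 [ 0.5985 -0.018   0.044 ]
fader y -0.0842 x -0.0013
clip y -0.0228 x 0.0305
knob y 0.0754 x -0.0039
a y -0.1173 x -0.0431
b y 0.1174 x -0.0465
c y -0.1178 x 0.0437
d y 0.1194 x 0.0406
tr0 y -0.1139 x -0.0191
tr1 y 0.0332 x -0.0212
tool -0.0834725444227417 0.00030975121426250925
```

Careful with the scale: shifts go in shares of 20 cm and turns go in shares of 360 degrees. That gives: 0.035 m is 0.175, 0.03 m is 0.15.

Request:
{"api": "nudge_tcp", "payload": {
  "offsets": [
    [0.06,-0.01,0,0.15,0],
    [0.06,0,0,0.175,0],
    [0.06,0,0,0.175,0],
    [0.06,0,0,0.125,0],
    [0.06,0,0,0.0675,0],
    [0.06,0,0,0,0],
    [0.06,0,0,0,0],
    [0,0,0,0,0],
    [0,0,0,0,0],
    [0,0,0,0,0],
    [0,0,0,0,0],
    [0,0,0,0,0],
    [0,0,0,0,0],
    [0,0,0,0,0],
    [0,0,0,0,0],
    [0,0,0,0,0]
  ]
}}

```text
time: 32.73
tool_pos: [0.4872, -0.0579, 0.0548]
ee_rot: [3.142, 0.0, 1.713]
wrist_force: [-1.0, -0.6, 2.8]
width: 0.02
finger_force: 30.0
```

```bash
python3 -c "
from h import *
q=robot.get_obs()['tool_pos'][:2]
print((np.array([.5507,-.078])-q)@[.9888,.1494], (np.array([.5690,-.0425])-q)@[.1494,-.9888])"
```

```text
0.059735749863844355 -0.0029646848683109912
```

To row units: 0.01 m is 0.05, 0.008 m is 0.04.

Request:
{"api": "nudge_tcp", "payload": {
  "offsets": [
    [0,0,0.03,0,0],
    [0,0,0.05,0,0],
    [0,0,0.05,0,0],
    [0,0,0.05,0,0],
    [0,0,0.05,0,0],
    [0,0,0.04,0,0],
    [0,0,0.0285,0,0],
    [0,0,0,0,0],
    [0,0,0,0,0],
    [0,0,0,0,0]
  ]
}}

```text
time: 33.57
tool_pos: [0.5477, -0.0485, 0.0548]
ee_rot: [3.139, -0.001, 1.713]
wrist_force: [0.7, 4.5, 4.4]
width: 0.02
finger_force: 30.0
```

```bash
python3 -c "
from h import *
q=robot.get_obs()['tool_pos'][:2]
print((np.array([.5507,-.078])-q)@[.9888,.1494], (np.array([.5690,-.0425])-q)@[.1494,-.9888])"
```

```text
-0.0014705890459479109 -0.00273993537307273
```

To row units: -0.035 m is -0.175, -0.03 m is -0.15.

Request:
{"api": "nudge_tcp", "payload": {
  "offsets": [
    [0,0,-0.006,0,0],
    [0,0,0,0,0],
    [0,0,0,0,0],
    [0.045,0,0,0,0],
    [0.045,0,0,0,0],
    [0.045,0,0,0,0],
    [0.045,0,0,0,0],
    [0.045,0,0,0,0],
    [0.045,0,0,-0.1,0],
    [0.045,0,0,-0.175,0],
    [0.045,0,0,-0.175,0],
    [0.045,0,0,-0.15,0],
    [0,0.15,0,-0.1,0],
    [0,0,0,0,0],
    [0,0,0,0,0],
    [0,0,0,0,0]
  ]
}}

```text
time: 34.9
tool_pos: [0.5405, -0.02, 0.1933]
ee_rot: [-3.14, 0.0, 1.713]
wrist_force: [0.0, 0.1, -1.1]
width: 0.0217
finger_force: 0.0
```

```bash
python3 -c "
from h import *
s=snap('wrist','w8');t=snap('top','top4')
A=s['color'][130:310,250:600];B=t['color'][165:285,330:400]
cv2.imwrite('pics/m8.png',np.hstack([cv2.resize(A,(560,288)),cv2.resize(B,(168,288))]))"
```

```text
(no output)
```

View pics/m8.png

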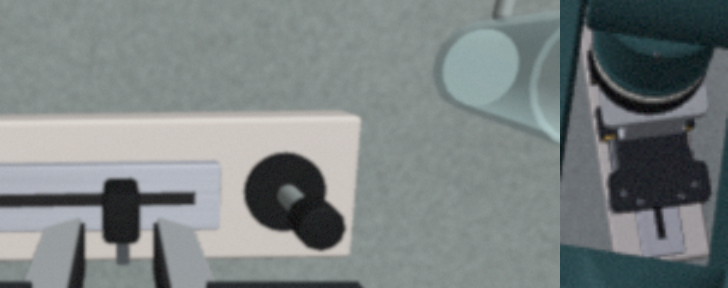

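The fader at u≈325.6 lines up with the clip at u≈327. I'll compute the offset with heights and plan the stick push.

Run:
```python
from h import *
s=load('w8'); u=np.array([.9888,.1494])
f=w(s,325.6,262,.084);c=w(s,327.2,288,.042);k=w(s,250+322/1.6,130+225/1.6,.102)
print(f,c,k,'fader-clip',(f-c)[:2]@u)
P=np.array([.5690,-.0425])+.075*u; print('pivot',P)
st=P-.047*u; go(st[0],st[1],.080,np.pi/2+.15)
```

```text
[ 0.54505422 -0.04224911  0.084     ] [ 0.55226318 -0.08089422  0.042     ] [ 0.64211107 -0.0297652   0.102     ] fader-clip -0.0013546327918747764
pivot [ 0.64316  -0.031295]
turn -0.009 then dx -0.0263 dy 0.0533 dz 0.1123 j6 -0.28
```

To row units: 0.03 m is 0.15, -0.013 m is -0.065, -0.009 rad is -0.0014.

Request:
{"api": "nudge_tcp", "payload": {
  "offsets": [
    [0,0,0,0,-0.0014],
    [0,-0.065,0.133,0,0],
    [0,-0.065,0.133,0,0],
    [0,0,0,0,0],
    [0,0,0,0.15,0],
    [0,0,0,0.15,0],
    [0,0,0,0.15,0],
    [0,0,0,0.075,0],
    [0,0,0,0.035,0],
    [0,0,0,0,0],
    [0,0,0,0,0]
  ]
}}

```text
time: 35.92
tool_pos: [0.5975, -0.0377, 0.0828]
ee_rot: [3.141, -0.0, 1.721]
wrist_force: [-0.8, 0.0, 1.1]
width: 0.0007
finger_force: 0.0
```

```bash
python3 -c "
from h import *
go(.64316,-.0307,.080,np.pi/2+.15)"
```

```text
turn 0.000 then dx 0.0001 dy 0.0462 dz 0.0028 j6 -0.31
```

To row units: 0.009 m is 0.045, 0.002 m is 0.01.

Request:
{"api": "nudge_tcp", "payload": {
  "offsets": [
    [0,0,0.045,0.01,0],
    [0,0,0.045,0,0],
    [0,0,0,0,0],
    [0,0,0,0,0]
  ]
}}

```text
time: 36.25
tool_pos: [0.6165, -0.0347, 0.0814]
ee_rot: [3.14, 0.0, 1.722]
wrist_force: [-0.7, 0.5, 0.2]
width: 0.0007
finger_force: 0.0
```

Request:
{"api": "nudge_tcp", "payload": {
  "offsets": [
    [0,0,0.02,0,0],
    [0,0,0.02,0,0],
    [0,0,0.015,0,0],
    [0,0,0,0,0],
    [0,0,0,0,0]
  ]
}}

```text
time: 36.67
tool_pos: [0.6262, -0.0331, 0.0805]
ee_rot: [-3.141, -0.0, 1.721]
wrist_force: [-1.7, 0.4, 1.0]
width: 0.0004
finger_force: 0.6
```

To row units: 0.003 m is 0.015.

Request:
{"api": "nudge_tcp", "payload": {
  "offsets": [
    [0,0,0.015,0,0],
    [0,0,0.015,0,0],
    [0,0,0.015,0,0],
    [0,0,0,0,0],
    [0,0,0,0,0]
  ]
}}

```text
time: 37.08
tool_pos: [0.6351, -0.0318, 0.0804]
ee_rot: [-3.141, -0.0, 1.721]
wrist_force: [-1.1, -0.3, 1.7]
width: 0.0005
finger_force: 1.2
```

```bash
python3 -c "
from h import *
s=snap('scene','scene2');cv2.imwrite('pics/m9.png',cv2.resize(s['color'][200:300,220:360],None,fx=5,fy=5,interpolation=cv2.INTER_CUBIC))"
```

```text
(no output)
```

View pics/m9.png

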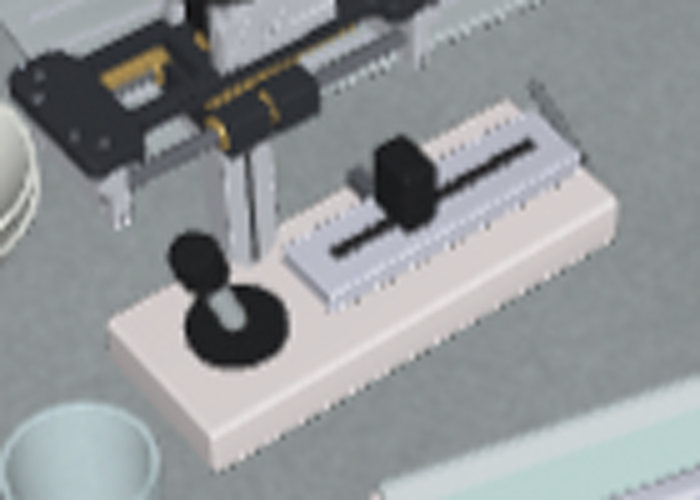

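The stick leans with its knob at about (260,252) in full-image pixels. I'll compare that with projected tilts.

Run:
```python
from h import *
from scipy.optimize import least_squares
s=load('scene2'); u=np.array([.9888,.1494,0]);x=np.array([.1494,-.9888,0]);P=np.array([.64316,-.0308,.036])
k=lambda a,b: P+.054*(np.sin(a)*u+np.sin(b)*x+np.array([0,0,np.sqrt(1-np.sin(a)**2-np.sin(b)**2)]))
for a,b in[(0,0),(.3,0),(.4,0),(.3,.2),(.3,-.2)]: print(a,b,p(s,k(a,b)))
print(least_squares(lambda q:p(s,k(*q))-[220+199/5,200+262/5],[.3,0]).x)
s0=load('scene1');print(p(s0,k(0,0)),p(s,P))
```

```text
0 0 [265.52581961 248.62602685]
0.3 0 [259.68081471 252.59042129]
0.4 0 [257.84783031 254.17855255]
0.3 0.2 [257.02126037 250.08960892]
0.3 -0.2 [262.42936226 255.78653949]
[0.29096648 0.00368977]
[265.52581961 248.62602685] [266.89871595 264.30994063]
```

To row units: 0.0025 m is 0.0125, 0.002 m is 0.01.

Request:
{"api": "nudge_tcp", "payload": {
  "offsets": [
    [0,0,0.0125,0,0],
    [0,0,0.01,0,0],
    [0,0,0,0,0],
    [0,0,0,0,0],
    [0,0,0,0,0],
    [0,0,0,0,0],
    [0,0,0,0,0],
    [0,0,0,0,0],
    [0,0,0,0,0],
    [0,0,0,0,0],
    [0,0,0,0,0],
    [0,0,0,0,0]
  ]
}}

```text
time: 38.13
tool_pos: [0.6394, -0.0311, 0.0804]
ee_rot: [-3.141, -0.0, 1.721]
wrist_force: [-3.2, -0.5, -0.6]
width: 0.0005
finger_force: 1.2
```

Run:
```python
from h import *
s=snap('scene','scene3');a=load('scene2')['color'];b=s['color']
def dark(i):
    c=i[238:268,245:276].max(2)<45; n,l,st,ce=cv2.connectedComponentsWithStats(c.astype('uint8')); return [(st[j][4],ce[j]+[245,238],st[j][:4]+[245,238,0,0]) for j in range(1,n) if st[j][4]>15]
print(dark(a));print(dark(b))
```

```text
[(np.int32(216), array([263.53703704, 258.18981481]), array([254, 247,  22,  21]))]
[(np.int32(219), array([262.93150685, 258.6803653 ]), array([252, 248,  24,  20]))]
```

The knob has moved about 2 px further and the force is 3.2 N, which means roughly 0.38 rad. I'll hold a bit longer, then retreat.

Request:
{"api": "nudge_tcp", "payload": {
  "offsets": [
    [0,0,0,0,0],
    [0,0,0,0,0],
    [0,0,0,0,0],
    [0,0,0,0,0],
    [0,0,0,0,0],
    [0,0,0,0,0],
    [0,0,0,0,0],
    [0,0,0,0,0],
    [0,0,0,0,0],
    [0,0,0,0,0]
  ]
}}

```text
time: 39.02
tool_pos: [0.6395, -0.0311, 0.0805]
ee_rot: [3.142, -0.0, 1.721]
wrist_force: [-1.9, -0.7, -1.2]
width: 0.0008
finger_force: 1.2
```

Request:
{"api": "nudge_tcp", "payload": {
  "offsets": [
    [0,0,-0.03,0,0],
    [0,0,-0.035,0,0],
    [0,0,-0.035,0,0],
    [0,0,-0.035,0,0],
    [0,0,-0.035,0,0],
    [0,0,-0.025,0,0],
    [0,0,0,0,0],
    [0,0,0,-0.15,0],
    [0,0,0,-0.175,0],
    [0,0,0,-0.175,0],
    [0,0,0,-0.15,0],
    [0,0.175,0,0,0],
    [0,0.175,0,0,0],
    [0,0.175,0,0,0],
    [0,0.175,0,0,0],
    [0,0,0,0,0],
    [0,0,0,0,0],
    [0,0,0,0,0],
    [0,0,0,0,0]
  ]
}}

```text
time: 40.6
tool_pos: [0.5802, 0.1003, 0.2104]
ee_rot: [3.142, 0.0, 1.72]
wrist_force: [-0.5, -0.8, -0.1]
width: 0.0005
finger_force: 0.0
```

```bash
python3 -c "
from h import *
s=snap('scene','scene4');cv2.imwrite('pics/m10.png',s['color'][140:400,150:470])"
```

```text
(no output)
```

View pics/m10.png

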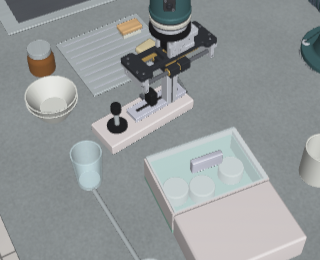

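The stick is upright again, the fader stands at the clip, the cover is shut over three flat ramekins, and the gripper touches nothing.

```bash
python3 -c "
from bench import robot, imaging
print(robot.close_job())"
```

```text
the job is handed in; nothing more can be done
None
```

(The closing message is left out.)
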